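Put the dried chopping boards back in their rack, in order

TASK

The washed chopping boards have dried in the wire draining rack. Move all four into the empty wooden board rack, one to a slot, in the same order from left to right as they stand now, so that everyone still finds the right board for the right food in its usual place. Stand each board upright, right way up and fully down on the rails, with its middle over the middle of the rack, and let it go.

Things in the scene. Friction and masses are not known exactly. Their poses are not given: they have to be found in the camera images.
- drain_rack: (mm) Wire draining rack on a grey drip tray 168 x 252, fixed. Origin on the worktop under its middle; y runs along the row, +y to the robot's left, x along the slots; yaw within 0.16. Four slots at y = -90, -30, 30, 90, a board in each at the start. Boards stand on two rods at x = +-50, tops 22 above the worktop. In both racks neighbouring faces are only 46 apart: open the fingers to about 40.
- board_rack: (mm) Empty wooden board rack 150 x 242, fixed. Origin on the worktop under its middle; y along the row, +y to the robot's left, x along the slots; yaw within 0.16. Four slots at y = -90, -30, 30, 90; boards stand on two rails at x = +-50, tops 30 above the worktop. A slot is a 26 clear gap between dowels 10 thick at x = +-50, their tops 103 above the worktop; free between in x.
- board_large: (mm) Largest chopping board: 200 wide, 150 high, 14 thick, rectangular, with a juice groove drawn flush on both faces. Light wood, under 0.35 kg. Origin under the middle of its lower edge; x along the width, y across the thickness, z up. Starts upright in a draining rack slot; pinch the middle of its top edge from above. Stands by itself on its lower edge.
- board_medium: (mm) Middle-sized rectangular chopping board: 160 wide, 144 high, 14 thick, steel eyelet in a corner. Light wood, under 0.35 kg. Origin under the middle of its lower edge; x along the width, y across the thickness, z up. Starts upright in a draining rack slot; pinch the middle of its top edge from above. Stands by itself on its lower edge.
- board_small: (mm) Smallest rectangular chopping board: 122 wide, 138 high, 14 thick, steel eyelet in a corner. Light wood, under 0.35 kg. Origin under the middle of its lower edge; x along the width, y across the thickness, z up. Starts upright in a draining rack slot; pinch the middle of its top edge from above. Stands by itself on its lower edge.
- board_paddle: (mm) Chopping board with a handle: blade 145 wide, 100 high; handle 44 wide rises from the middle of its upper edge to 150 in all; 14 thick. Light wood, under 0.35 kg. Origin under the middle of its lower edge; x along the width, y across the thickness, z up. Starts upright in a draining rack slot; pinch the middle of its top edge from above. Stands by itself on its lower edge.
- wires_large: (mm) Two wire arches of the draining rack, fixed, between which the large board starts, so they mark its place in the row. Each 100 along x, its top 98 above the worktop; 26 clear between them. Origin on the worktop midway between, axes as the rack's.
- wires_medium: (mm) Two wire arches of the draining rack, fixed, between which the medium board starts, so they mark its place in the row. Each 100 along x, its top 98 above the worktop; 26 clear between them. Origin on the worktop midway between, axes as the rack's.
- wires_small: (mm) Two wire arches of the draining rack, fixed, between which the small board starts, so they mark its place in the row. Each 100 along x, its top 98 above the worktop; 26 clear between them. Origin on the worktop midway between, axes as the rack's.
- wires_paddle: (mm) Two wire arches of the draining rack, fixed, between which the handled board starts, so they mark its place in the row. Each 100 along x, its top 98 above the worktop; 26 clear between them. Origin on the worktop midway between, axes as the rack's.

How it is judged (in metres and radians):
At the end, for the whole second after the job is handed in: Each board is in the wooden-rack slot with the same place in the row as its wire loops in the draining rack: within 12 mm across and 30 mm along the slot, lower edge within 6 mm of the rail tops, upright within 0.2 rad, right way up, at rest and released (((y of wires_large in the frame of drain_rack between -0.105 and -0.075 m and y of board_large in the frame of board_rack between -0.102 and -0.078 m) or (y of wires_large in the frame of drain_rack between -0.045 and -0.015 m and y of board_large in the frame of board_rack between -0.042 and -0.018 m) or (y of wires_large in the frame of drain_rack between 0.015 and 0.045 m and y of board_large in the frame of board_rack between 0.018 and 0.042 m) or (y of wires_large in the frame of drain_rack between 0.075 and 0.105 m and y of board_large in the frame of board_rack between 0.078 and 0.102 m)) and x of board_large in the frame of board_rack between -0.03 and 0.03 m and z of board_large in the frame of board_rack between 0.024 and 0.036 m and angle between each of board_large, board_medium, board_small, board_paddle's own z axis and vertical below 0.2 rad and linear speed of each of board_large, board_medium, board_small, board_paddle below 0.06 m/s and angular speed of each of board_large, board_medium, board_small, board_paddle below 0.8 rad/s and ((y of wires_medium in the frame of drain_rack between -0.105 and -0.075 m and y of board_medium in the frame of board_rack between -0.102 and -0.078 m) or (y of wires_medium in the frame of drain_rack between -0.045 and -0.015 m and y of board_medium in the frame of board_rack between -0.042 and -0.018 m) or (y of wires_medium in the frame of drain_rack between 0.015 and 0.045 m and y of board_medium in the frame of board_rack between 0.018 and 0.042 m) or (y of wires_medium in the frame of drain_rack between 0.075 and 0.105 m and y of board_medium in the frame of board_rack between 0.078 and 0.102 m)) and x of board_medium in the frame of board_rack between -0.03 and 0.03 m and z of board_medium in the frame of board_rack between 0.024 and 0.036 m and ((y of wires_small in the frame of drain_rack between -0.105 and -0.075 m and y of board_small in the frame of board_rack between -0.102 and -0.078 m) or (y of wires_small in the frame of drain_rack between -0.045 and -0.015 m and y of board_small in the frame of board_rack between -0.042 and -0.018 m) or (y of wires_small in the frame of drain_rack between 0.015 and 0.045 m and y of board_small in the frame of board_rack between 0.018 and 0.042 m) or (y of wires_small in the frame of drain_rack between 0.075 and 0.105 m and y of board_small in the frame of board_rack between 0.078 and 0.102 m)) and x of board_small in the frame of board_rack between -0.03 and 0.03 m and z of board_small in the frame of board_rack between 0.024 and 0.036 m and ((y of wires_paddle in the frame of drain_rack between -0.105 and -0.075 m and y of board_paddle in the frame of board_rack between -0.102 and -0.078 m) or (y of wires_paddle in the frame of drain_rack between -0.045 and -0.015 m and y of board_paddle in the frame of board_rack between -0.042 and -0.018 m) or (y of wires_paddle in the frame of drain_rack between 0.015 and 0.045 m and y of board_paddle in the frame of board_rack between 0.018 and 0.042 m) or (y of wires_paddle in the frame of drain_rack between 0.075 and 0.105 m and y of board_paddle in the frame of board_rack between 0.078 and 0.102 m)) and x of board_paddle in the frame of board_rack between -0.03 and 0.03 m and z of board_paddle in the frame of board_rack between 0.024 and 0.036 m); the robot touches nothing.
It also fails if it takes over 99 s, if anything falls off the work surface, if the arm or the gripper's body presses on something with over 40 N, if the wrist force passes 120 N, or if a joint passes its speed limit or range.

ROBOT

A 6-joint arm with a two-finger parallel gripper is mounted at the origin on a cart in front of the work surface, level with it; the furniture and walls round the work are solid. World frame = base frame: x ahead of the robot, y to its left, z up, the work surface at z = 0. Lengths are in mm, angles in rad, forces in N, time in s.
With the tool pointing down it reaches from about 300 to 775 mm from the base axis. Payload 14.6 kg.
Tool frame: the origin (TCP) lies between the finger pads; the fingertips stand 22 mm ahead of it and the grasp point (between the pads) lies 3 mm ahead of it (finger_overhang is the distance from the TCP to the fingertips, in mm); z points along the fingers, y is the direction in which the jaws open and shut (so a half turn about z gives the same grasp; the last joint's range is limited). The gripper opens to 94 mm and grips with 3 to 60 N. Pads are 16 mm wide; open, the fingers measure 119 mm over their backs; the gripper's body (75 mm by 177 mm) begins 78 mm behind the grasp point.
Start: joints at [1.116, 0.3, 1.521, -0, 1.321, -0.067], TCP at [207.981, 509.15, 204.446] pointing down, gripper open.
Joint ranges: [-3.03, 3.03], [-0.79, 2.21], [0.23, 2.52], [-1.04, 4.18], [0, 3.07], [-2.55, 2.55]. Speed limits (rad/s): [2.22, 2.22, 2.57, 3.14, 3.14, 3.14].

INTERFACE

Orientations are given as [roll, pitch, yaw] about the fixed x, y, z axes, in that order (R = Rz(yaw) Ry(pitch) Rx(roll)).
In Python, from cell import * gives the robot as it stands.
- The arm moves only by the tool jog_arm, never from a script. Its argument "increments" is a list of rows, each a list of 7 numbers: the shift along the tool's x, y, z in cm, then the turn, a rotation vector about the tool's x, y, z in degrees, then the finger opening in cm, from 0 to 9.4. In form: [[x, y, z, wx, wy, wz, grip], ...]. A call has 1 to 20 rows; each row shifts and turns the commanded pose from where the row before left it, along the tool's axes as they then stand; what a row does not reach is not made up. A row lasts 1/8 s, in which the tool goes at most 62.5 mm and 10.7 degrees, less where a joint would pass 70% of its speed; a pose out of reach is approached as far as the arm can. A call is refused whole if a number of a shift passes 6.25 or a number of a turn 10.7, either way. A call with a gripper value outside its range is refused whole. The fingers move at their own pace and stop on an object; "squeeze" is the grip in N (left out, the last holds). Time passes only in rows, so rows that do not move let the fingers close. It gives the time, the measured TCP pose, the force and the opening at its end, in the units of the state.
- read_state(): the state, without advancing time (a new reading comes with each control period).
- camera(name): name is "scene" or "top" or "wrist"; returns a dict with "image" (420x560x3 uint8, red, green, blue), "K" (3x3 intrinsics, pixels), "k1" (the pictures are not rectified: a ray, as slopes to the right and down, at radius r is drawn at 1 + k1 r^2 times it, then the intrinsics apply), "rvec" (rotation vector, rad) and "tvec" (3), from world to camera coordinates, as OpenCV has them. Camera axes: x right, y down, z forward; pixel columns grow to the right and rows downward; lengths in mm; the calibration is good to about 2 mm. A picture is of the moment at which its call begins. There is no depth.
- sign_off(): hands the job in, once; it reports no verdict.
Trained networks look in a picture, given as the dict that the camera call returned (one of the last four; its "shot" number tells which), for a name from the list of things; names that differ only in an ending like _2 or _b are one class to them, and where a whole thing is asked for, a point or a joint stands for the part that bears it (a point fixed in the world has none). Each returns a list of dicts, best first, with "conf" (0 to 1); they miss things now and then, are a little off and sometimes report something else, mostly with a low value. They report only what shows in the picture. A call takes as long as a camera call.
- recognise(picture, name): "centre" ([x, y, z] in mm, in the coordinates of the camera as it stood for that picture, good to about 4 mm: the middle of the surface that is visible of it).
- regions_of(picture, name): "mask" (420x560 bool, what is visible of it).
The state is a dict: "clock": time; "joints": joint angles; "qd": joint speeds; "effort": joint torques, N m; "eef_pos": TCP position; "eef_rot": TCP orientation; "wrist_force": force on the tool from outside, world axes, zero at the start; "moment": the same for the moment, N m; "finger_gap": finger opening in mm.
Only numpy, scipy, OpenCV 4.12 (cv2) and the standard library are available. Lean on these libraries where they do the work, as an engineer would, in place of code of your own. Each camera call takes 0.05 s, during which the arm holds its last target.

## Working session

There is one attempt and no reset: what is moved stays moved. The work goes in short steps, Python scripts to look and compute and a tool call to move; the robot and the scene stay as the last step left them, time stands still between calls to the robot, and variables do not carry over. Pictures are saved under pics/ and viewed, and the job is handed in when it is done.

Besides the shell and the picture viewer there is one more tool, called after "Call:" as name([rows], argument=value, ...), one row to a line, values as JSON. jog_arm: Moves the arm, as the interface text tells. Its arguments: {"type":"object","properties":{"increments":{"type":"array"},"squeeze":{"type":"number"}},"required":["increments"]}

```bash
mkdir -p pics; ls; python3 - <<'E'
from cell import *
import cv2,pickle
s=read_state();print(s)
d={}
for n in ["scene","top","wrist"]:
    c=camera(n);d[n]=c
    cv2.imwrite(f"pics/{n}0.png",c["image"][:,:,::-1]);print(n,c["K"],c["k1"],c["rvec"],c["tvec"])
    for nm in ["drain_rack","board_rack","board_large","board_medium","board_small","board_paddle"]:
        for r in recognise(c,nm)[:2]:
            R=cv2.Rodrigues(np.array(c["rvec"],float))[0] if 'np' in globals() else None
            import numpy as np
            R=cv2.Rodrigues(np.array(c["rvec"],float))[0]
            print(nm,round(r["conf"],2),R.T@(np.array(r["centre"])-np.array(c["tvec"]).ravel()))
pickle.dump(d,open("d0.pkl","wb"))
E
```

```text
pics
{'clock': 0.0, 'joints': array([ 1.11639435e+00,  3.00462441e-01,  1.52158779e+00,  1.00552165e-05,
        1.32069917e+00, -6.66170327e-02]), 'qd': array([ 0.00018095,  0.00116942,  0.00221262, -0.0001842 , -0.00117673,
        0.0008648 ]), 'effort': array([-3.66974018e-05, -5.31809521e+01, -3.52730370e+01,  7.07636168e-02,
        2.44434597e-02, -9.45700231e-05]), 'eef_pos': array([207.86796818, 508.91817659, 203.88824422]), 'eef_rot': array([-3.14043912e+00, -8.67201833e-05,  2.75380517e+00]), 'wrist_force': array([ 0.56894064, -0.02892311, -0.035262  ]), 'moment': array([-0.04107674, -0.02389471, -0.02984152]), 'finger_gap': 93.65888570506294}
scene [[469.22456438   0.         278.67175699]
 [  0.         469.22456438 206.07386434]
 [  0.           0.           1.        ]] -0.1379073065555797 [ 2.01651014 -1.01522241  0.49044788] [-226.99320608  297.53909729  603.39233548]
drain_rack 0.7 [ 402.66210421 -104.64368142    2.45472769]
board_rack 0.89 [414.37162975 240.85161918  32.48711475]
board_large 0.92 [421.87142428 -41.20211138 124.59132832]
board_medium 0.7 [ 422.73963
[... 441 characters left out ...]
rain_rack 0.61 [437.42938788  -7.64413247   1.07548548]
board_rack 0.71 [443.88585622 264.88557971  31.51197667]
board_large 0.71 [449.0888562  -21.11247995 156.56272102]
board_medium 0.56 [ 448.96896123 -139.44345555  132.16506051]
board_small 0.66 [445.35854165 -78.94053607 145.73125396]
board_paddle 0.81 [438.19829002  34.36239531 117.18310975]
board_paddle 0.46 [438.32896016  -9.72886717   0.69515545]
wrist [[369.3750934    0.         283.40669642]
 [  0.         369.3750934  209.77176354]
 [  0.           0.           1.        ]] -0.0907090509317462 [-2.43464099 -1.63595526 -0.20032819] [-549.85520583  -25.3657998   389.41183174]
board_rack 0.62 [388.06602297 337.0038242   24.74730028]
```

View pics/scene0.png

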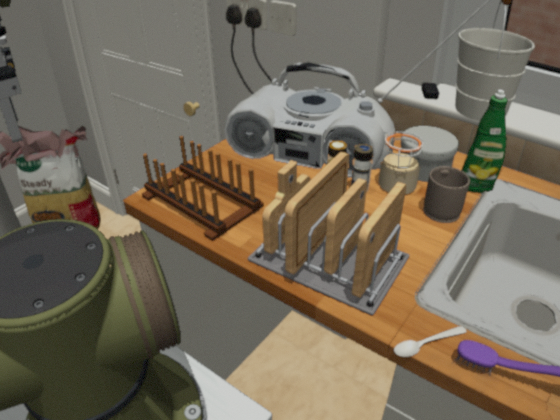

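View pics/top0.png

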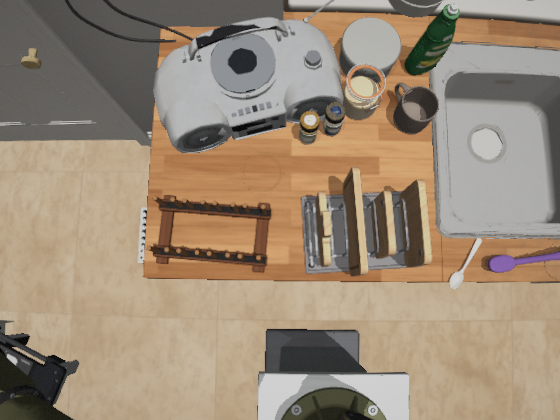

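View pics/wrist0.png

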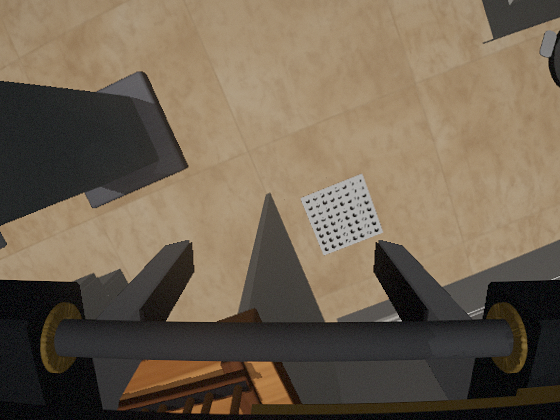

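The boards read from left (+y) to right: paddle, large, small, medium. The wooden rack is empty and sits on the left. Next I'll zoom in on the racks in the top view.

```bash
cat > h.py <<'E'
import numpy as np,cv2
def RT(c): return cv2.Rodrigues(np.array(c["rvec"],float))[0],np.array(c["tvec"],float).ravel()
def proj(c,P):
    return cv2.projectPoints(np.array(P,float).reshape(-1,1,3),np.array(c["rvec"],float),np.array(c["tvec"],float),np.array(c["K"]),np.array([c["k1"],0,0,0,0.]))[0].reshape(-1,2)
def back(c,uv,z):
    n=cv2.undistortPoints(np.array(uv,float).reshape(-1,1,2),np.array(c["K"]),np.array([c["k1"],0,0,0,0.])).reshape(-1,2)
    R,t=RT(c);o=-R.T@t;d=np.c_[n,np.ones(len(n))]@R
    return o+d*((z-o[2])/d[:,2])[:,None]
def crop(c,x0,y0,w,h,s,fn,pts=None):
    im=cv2.resize(c["image"][y0:y0+h,x0:x0+w,::-1],None,fx=s,fy=s,interpolation=cv2.INTER_CUBIC)
    if pts is not None:
        for p in pts:
            q=((p-[x0,y0]+.5)*s-.5); cv2.circle(im,(int(round(q[0])),int(round(q[1]))),2,(0,0,255),-1)
    for k in range(0,w,20): cv2.putText(im,str(x0+k),(k*s,8),0,.3,(255,255,0));cv2.line(im,(k*s,10),(k*s,14),(255,255,0))
    for k in range(0,h,20): cv2.putText(im,str(y0+k),(0,k*s+4),0,.3,(255,255,0))
    cv2.imwrite(fn,im)
E
python3 - <<'E'
import pickle;from h import *
d=pickle.load(open("d0.pkl","rb"));c=d["top"]
crop(c,140,180,150,100,5,"pics/br0.png");crop(c,290,160,150,120,5,"pics/dr0.png")
E
```

```text
(no output)
```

View pics/br0.png

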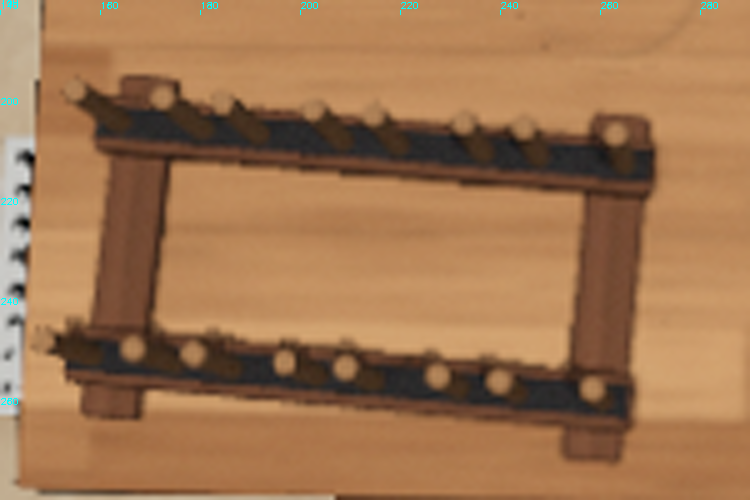

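View pics/dr0.png

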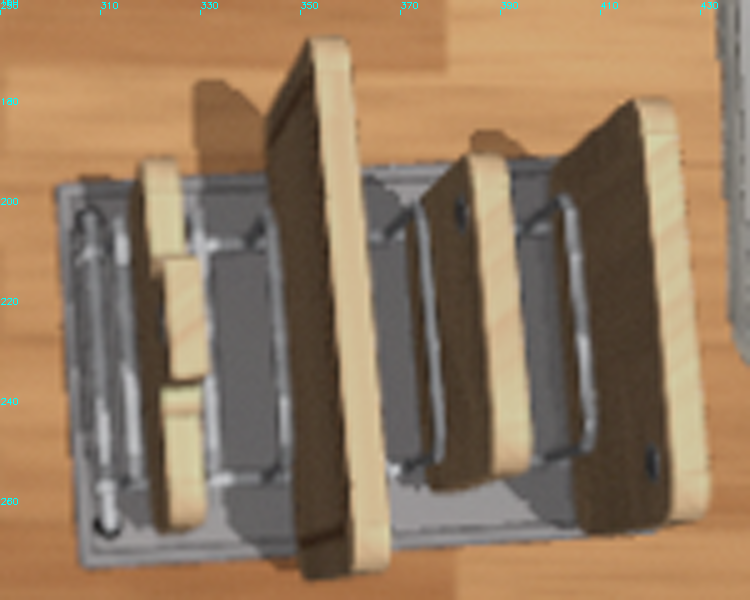

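Each dowel top and board top edge shows up clearly, so I can fit poses from these hand-picked pixels.

```bash
cat > fit.py <<'E'
import pickle;from h import *
d=pickle.load(open("d0.pkl","rb"));c=d["top"]
bk=[(75,90),(162,97),(223,101),(316,110),(375,113),(464,123),(524,127),(617,133)]
fr=[(42,340),(133,348),(194,353),(285,361),(346,366),(437,375),(499,380),(592,388)]
uv=(np.array(bk+fr)+.5)/5-.5+[140,180]
W=back(c,uv,103)[:,:2]
ys=[108,72,48,12,-12,-48,-72,-108]
M=np.array([(50,y) for y in ys]+[(-50,y) for y in ys],float)
A=cv2.estimateAffinePartial2D(M,W)[0]
mc,wc=M.mean(0),W.mean(0);H=(M-mc).T@(W-wc);U,S,V=np.linalg.svd(H);R=(U@V).T
yaw=np.arctan2(R[1,0],R[0,0]);t=wc-R@mc
print("BR",t,yaw,"scale",np.hypot(A[0,0],A[1,0]),"res",np.abs(W-(M@R.T+t)).max(0))
for y in [90,30,-30,-90]: print("slot",y,t+R@[0,y])
B={"paddle":(172,[(167,258),(204,256),(167,377),(204,375)]),
"large":(172,[(313,40),(348,40),(354,570),(389,570)]),
"small":(160,[(470,155),(503,155),(497,472),(530,472)]),
"medium":(166,[(638,100),(672,100),(675,518),(709,518)])}
for k,(z,p) in B.items():
    w=back(c,(np.array(p)+.5)/5-.5+[290,160],z)[:,:2]
    a=(w[0]+w[1])/2;b=(w[2]+w[3])/2;v=a-b
    print(k,(a+b)/2,"yaw",np.arctan2(v[1],v[0]),"len",np.hypot(*v))
tr=back(c,(np.array([(58,187),(83,566)])+.5)/5-.5+[290,160],5)[:,:2];print("tray left corners",tr,np.arctan2(*(tr[0]-tr[1])[::-1]))
E
python3 fit.py
```

```text
Traceback (most recent call last):
  File "fit.py", line 9, in <module>
    A=cv2.estimateAffinePartial2D(M,W)[0]
      ~~~~~~~~~~~~~~~~~~~~~~~~~~~^^^^^
cv2.error: OpenCV(4.12.0) /io/opencv/modules/calib3d/src/ptsetreg.cpp:1108: error: (-215:Assertion failed) count >= 0 && to.checkVector(2) == count in function 'estimateAffinePartial2D'
```

```bash
sed -i 's/Partial2D(M,W)/Partial2D(M,np.ascontiguousarray(W))/' fit.py; python3 fit.py
```

```text
BR [442.7834963  263.49075063] -0.06938601214419343 scale 0.9985936780072692 res [0.75239246 1.20042945]
slot 90 [449.0232278  353.27418869]
slot 30 [444.8634068  293.41856332]
slot -30 [440.7035858  233.56293794]
slot -90 [436.5437648  173.70731256]
paddle [444.70210977  33.55458331] yaw 0.0020159285708349676 len 43.10355918562027
large [451.32600191 -26.22986903] yaw 0.06805502529715758 len 193.2871023928616
small [449.72037223 -83.01700213] yaw 0.06687539327943004 len 117.3758079961873
medium [ 451.86837196 -146.14406398] yaw 0.05952917017984564 len 154.55383173932856
tray left corners [[524.4178468   74.54175157]
 [360.51392405  62.19075303]] 0.07521296449931777
```

Call:
jog_arm([
  [0,0,-3,0,0,-8.7,4.0],
  [0,0,-3,0,0,-8.7,4.0],
  [0,0,-2,0,0,-8.6,4.0],
  [0,0,0,0,0,0,4.0],
], squeeze=20)

```text
clock: 1.55
eef_pos: [208.2, 509.5, 285.5]
eef_rot: [3.139, 0.001, -3.076]
wrist_force: [0.5, 0.1, -0.4]
finger_gap: 57.3
```

```bash
cat > to.py <<'E'
# usage: to.py x y z yaw(board) : total delta in tool frame (cm, deg) for TCP target
import sys;from cell import *;import numpy as np
from scipy.spatial.transform import Rotation as Ro
x,y,z,a=map(float,sys.argv[1:5])
s=read_state();R=Ro.from_euler('xyz',s["eef_rot"]);Rt=Ro.from_euler('xyz',[np.pi,0,np.pi+a])
print("t",round(float(s["clock"]),2),"pos",s["eef_pos"].round(1),"rot",s["eef_rot"].round(4),"gap",round(s["finger_gap"],1),"F",s["wrist_force"].round(1))
print("j",s["joints"].round(2))
D=np.array([x,y,z])-s["eef_pos"]
print("shift now-frame cm",(R.inv().apply(D)/10).round(2),"target-frame",(Rt.inv().apply(D)/10).round(2),"turn deg",np.degrees((R.inv()*Rt).as_rotvec()).round(2))
E
python3 to.py 444.7 33.6 260 0.067
```

```text
t 1.55 pos [208.2 509.5 285.5] rot [ 3.1395e+00  1.3000e-03 -3.0765e+00] gap 57.3 F [ 0.5  0.1 -0.4]
j [ 1.12  0.25  1.4  -0.    1.49 -0.52]
shift now-frame cm [-20.5  -49.03   2.48] target-frame [-20.41 -49.07   2.55] turn deg [ 0.12  0.07 -0.11]
```

Call:
jog_arm([
  [-1.7,-4.09,0.2,0,0,0,4.0],
  [-1.7,-4.09,0.2,0,0,0,4.0],
  [-1.7,-4.09,0.2,0,0,0,4.0],
  [-1.7,-4.09,0.2,0,0,0,4.0],
  [-1.7,-4.09,0.2,0,0,0,4.0],
  [-1.7,-4.09,0.2,0,0,0,4.0],
  [-1.7,-4.09,0.2,0,0,0,4.0],
  [-1.7,-4.09,0.2,0,0,0,4.0],
  [-1.7,-4.09,0.2,0,0,0,4.0],
  [-1.7,-4.09,0.2,0,0,0,4.0],
  [-1.7,-4.09,0.2,0,0,0,4.0],
  [-1.7,-4.09,0.2,0,0,0,4.0],
  [0,0,0,0,0,0,4.0],
  [0,0,0,0,0,0,4.0],
])

```text
clock: 3.3
eef_pos: [443.4, 33.2, 259.7]
eef_rot: [3.141, -0.001, -3.078]
wrist_force: [-0.7, 1.1, -0.2]
finger_gap: 40.1
```

```bash
python3 to.py 444.7 33.6 154 0.067; python3 - <<'E'
from cell import *;import cv2,pickle
c=camera("wrist");cv2.imwrite("pics/w1.png",c["image"][:,:,::-1]);pickle.dump(c,open("w1.pkl","wb"))
E
```

```text
t 3.3 pos [443.4  33.2 259.7] rot [ 3.1413e+00 -1.2000e-03 -3.0780e+00] gap 40.1 F [-0.7  1.1 -0.2]
j [-0.01  0.02  1.72  0.    1.41 -1.64]
shift now-frame cm [-0.14  0.02 10.57] target-frame [-0.13  0.03 10.57] turn deg [ 0.02 -0.07 -0.19]
```

View pics/w1.png

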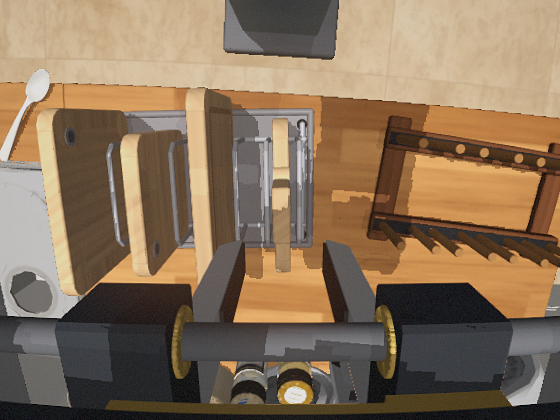

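The wrist view shows the paddle handle (around pixel 283, 180) centred between the open fingers. I'll descend and grip.

Call:
jog_arm([
  [-0.1,0,2.6,0,0,0,4.0],
  [0,0,2.7,0,0,0,4.0],
  [0,0,2.7,0,0,0,4.0],
  [0,0,2.6,0,0,0,4.0],
  [0,0,0,0,0,0,4.0],
  [0,0,0,0,0,0,0.8],
  [0,0,0,0,0,0,0.8],
  [0,0,0,0,0,0,0.8],
  [0,0,0,0,0,0,0.8],
], squeeze=30)

```text
clock: 4.47
eef_pos: [445.2, 32.9, 155.1]
eef_rot: [-3.141, 0.001, -3.076]
wrist_force: [-0.0, -0.4, 5.8]
finger_gap: 13.7
```

```bash
python3 to.py 444.7 33.6 260 0.067
```

```text
t 4.47 pos [445.2  32.9 155.1] rot [-3.1414e+00  1.2000e-03 -3.0757e+00] gap 13.7 F [-0.  -0.4  5.8]
j [-0.01  0.12  1.86 -0.    1.16 -1.64]
shift now-frame cm [  0.03   0.07 -10.49] target-frame [  0.05   0.08 -10.49] turn deg [-0.01  0.07 -0.06]
```

Call:
jog_arm([
  [0,0,-1,0,0,0,0.8],
  [0,0,-2.5,0,0,0,0.8],
  [0,0,-3,0,0,0,0.8],
  [0,0,-3,0,0,0,0.8],
  [0,0,-2,0,0,0,0.8],
  [0,0,0,0,0,2.6,0.8],
  [0,0,0,0,0,2.6,0.8],
  [0,0,0,0,0,2.6,0.8],
  [0,0,0,0,0,0,0.8],
])

```text
clock: 5.6
eef_pos: [444.8, 32.9, 269.8]
eef_rot: [3.142, -0.0, 3.072]
wrist_force: [1.1, 0.7, -2.1]
finger_gap: 13.8
```

```bash
python3 to.py 449 353.3 265 -0.069
```

```text
t 5.6 pos [444.8  32.9 269.8] rot [ 3.1415e+00 -1.0000e-04  3.0717e+00] gap 13.8 F [ 1.1  0.7 -2.1]
j [-0.01  0.02  1.7   0.    1.43 -1.51]
shift now-frame cm [ 1.82 31.99  0.48] target-frame [ 1.79 31.99  0.48] turn deg [ 0.   -0.   -0.05]
```

Call:
jog_arm([
  [0.15,1.5,0,0,0,0,0.8],
  [0.15,2.5,0,0,0,0,0.8],
  [0.15,3,0,0,0,0,0.8],
  [0.15,3,0,0,0,0,0.8],
  [0.15,3,0,0,0,0,0.8],
  [0.15,3,0,0,0,0,0.8],
  [0.15,3,0,0,0,0,0.8],
  [0.15,3,0,0,0,0,0.8],
  [0.15,3,0,0,0,0,0.8],
  [0.15,3,0,0,0,0,0.8],
  [0.15,2.5,0,0,0,0,0.8],
  [0.15,1.5,0,0,0,0,0.8],
  [0,0,0,0,0,0,0.8],
  [0,0,0,0,0,0,0.8],
])

```text
clock: 7.35
eef_pos: [449.4, 352.9, 269.5]
eef_rot: [-3.141, 0.0, 3.071]
wrist_force: [0.6, -0.5, -1.2]
finger_gap: 13.6
```

```bash
python3 to.py 449 353.3 163 -0.069; python3 - <<'E'
from cell import *;import cv2,pickle;from h import *
for n in ["top","wrist","scene"]:
    c=camera(n);cv2.imwrite(f"pics/{n}2.png",c["image"][:,:,::-1]);pickle.dump(c,open(f"{n}2.pkl","wb"))
    if n=="scene": crop(c,110,90,180,150,4,"pics/scene2c.png")
    if n=="top": crop(c,110,160,180,130,4,"pics/top2c.png")
E
```

```text
t 7.35 pos [449.4 352.9 269.5] rot [-3.1414  0.      3.0713] gap 13.6 F [ 0.6 -0.5 -1.2]
j [ 0.6   0.31  1.36 -0.    1.47 -0.9 ]
shift now-frame cm [ 0.04  0.04 10.65] target-frame [ 0.04  0.04 10.65] turn deg [-0.01  0.   -0.07]
```

View pics/wrist2.png

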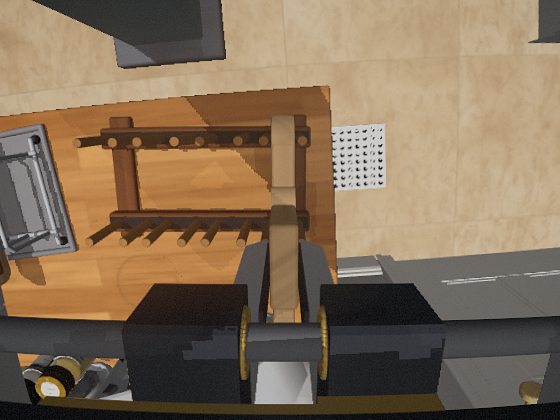

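View pics/scene2c.png

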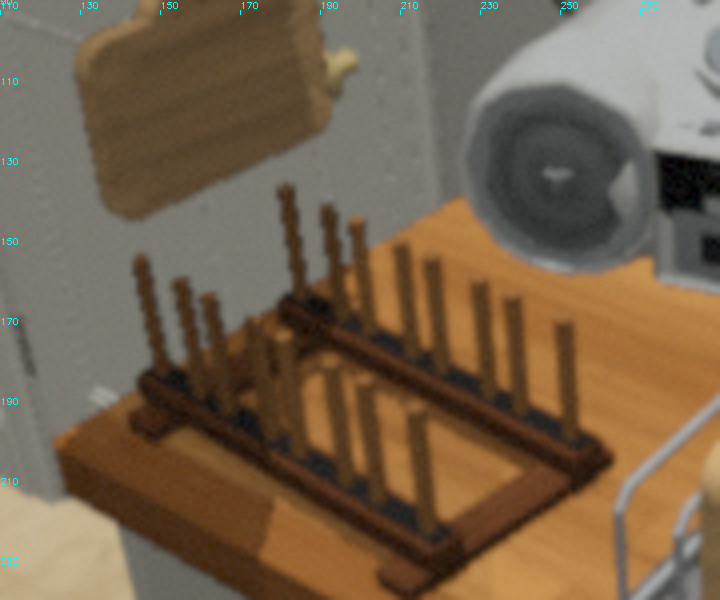

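View pics/top2c.png

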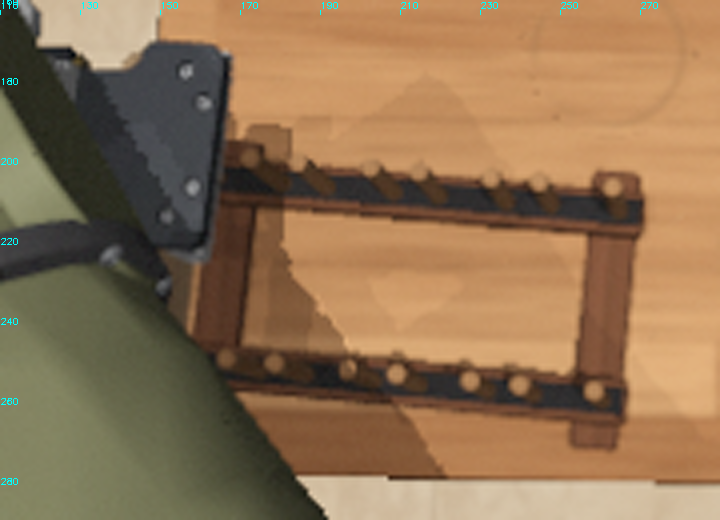

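```bash
python3 - <<'E'
import pickle;from h import *
a=-0.0694;R=np.array([[np.cos(a),-np.sin(a)],[np.sin(a),np.cos(a)]]);t=np.array([442.8,263.5])
M=[(x,y) for x in(50,-50) for y in(108,72,48,12,-12,-48,-72,-108)]
P=[[*(t+R@m),103] for m in M]
c=pickle.load(open("scene2.pkl","rb"));crop(c,110,90,180,150,4,"pics/s2o.png",proj(c,P))
c=pickle.load(open("wrist2.pkl","rb"));crop(c,60,90,280,190,3-1,"pics/w2o.png",proj(c,P))
E
```

```text
(no output)
```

View pics/s2o.png

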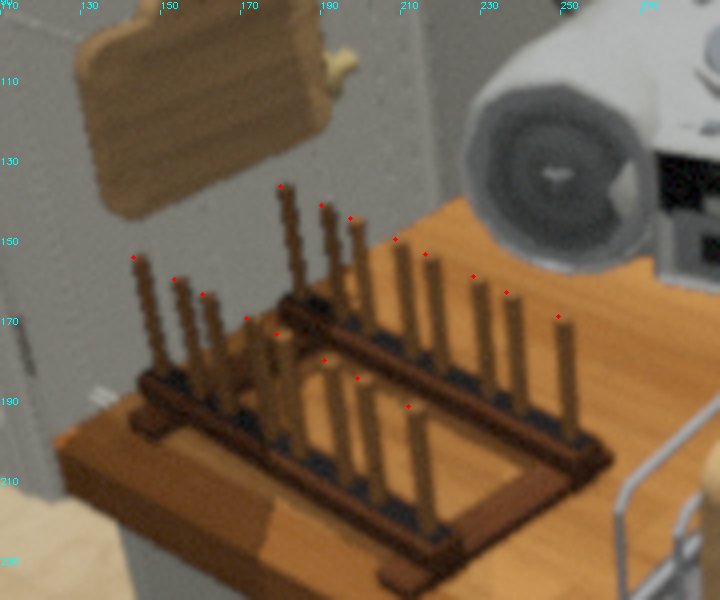

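View pics/w2o.png

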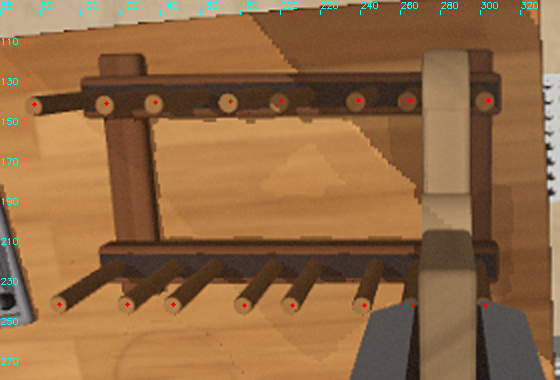

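The fitted dowel tops fall right on the dowels in the wrist view. In the scene view they are about 2 px off, which is within calibration. Lowering now.

Call:
jog_arm([
  [0,0,1.5,0,0,0,0.8],
  [0,0,2,0,0,0,0.8],
  [0,0,2,0,0,0,0.8],
  [0,0,2,0,0,0,0.8],
  [0,0,1.5,0,0,0,0.8],
  [0,0,1.1,0,0,0,0.8],
  [0,0,0.3,0,0,0,0.8],
  [0,0,0.1,0,0,0,0.8],
  [0,0,0,0,0,0,0.8],
])

```text
clock: 8.62
eef_pos: [449.5, 353.5, 164.9]
eef_rot: [3.141, 0.001, 3.071]
wrist_force: [-0.7, -0.0, -1.5]
finger_gap: 13.8
```

```bash
python3 to.py 449 353.3 163 -0.069
```

```text
t 8.62 pos [449.5 353.5 164.9] rot [3.1411e+00 6.0000e-04 3.0715e+00] gap 13.8 F [-0.7 -0.  -1.5]
j [ 0.6   0.38  1.51 -0.    1.25 -0.9 ]
shift now-frame cm [ 0.05 -0.03  0.19] target-frame [ 0.05 -0.03  0.19] turn deg [ 0.03  0.04 -0.06]
```

Nothing is touching yet, so I'll lower in small steps until it makes contact.

Call:
jog_arm([
  [0,0,0.1,0,0,0,0.8],
  [0,0,0.1,0,0,0,0.8],
  [0,0,0,0,0,0,0.8],
])

```text
clock: 9.0
eef_pos: [449.5, 353.6, 163.1]
eef_rot: [3.141, 0.001, 3.072]
wrist_force: [-2.2, -0.0, 4.7]
finger_gap: 13.9
```

Contact is made, with the vertical force up by about 6 N. I'll release and retreat.

Call:
jog_arm([
  [0,0,0,0,0,0,2.2],
  [0,0,0,0,0,0,4.0],
  [0,0,0,0,0,0,4.0],
  [0,0,-2,0,0,0,4.0],
  [0,0,-3,0,0,0,4.0],
  [0,0,-3,0,0,0,4.0],
  [0,0,-2,0,0,0,4.0],
  [0,0,0,0,0,0,4.0],
])

```text
clock: 10.0
eef_pos: [449.7, 353.7, 263.5]
eef_rot: [3.14, 0.002, 3.071]
wrist_force: [-0.9, 0.1, -0.6]
finger_gap: 39.9
```

```bash
python3 to.py 451.3 -26.2 260 0.067; python3 - <<'E'
from cell import *;import cv2,pickle;from h import *
for n in ["wrist","scene"]:
    c=camera(n)
    if n=="scene": crop(c,110,60,200,150,4,"pics/scene3c.png")
    else: crop(c,60,60,280,210,2,"pics/wrist3.png")
E
```

```text
t 10.0 pos [449.7 353.7 263.5] rot [3.1401e+00 1.9000e-03 3.0714e+00] gap 39.9 F [-0.9  0.1 -0.6]
j [ 0.6   0.31  1.37 -0.    1.46 -0.9 ]
shift now-frame cm [ -2.82 -37.88   0.3 ] target-frame [  2.38 -37.91   0.35] turn deg [ 0.08  0.11 -7.86]
```

View pics/wrist3.png

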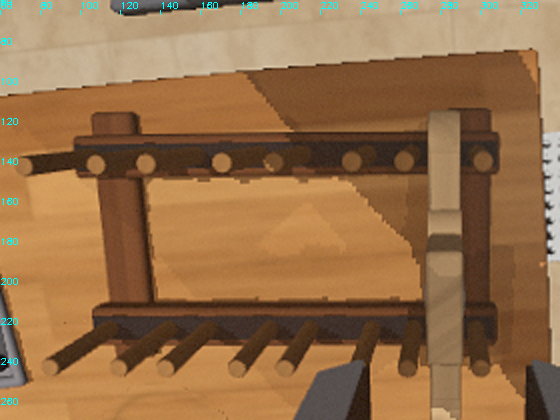

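View pics/scene3c.png

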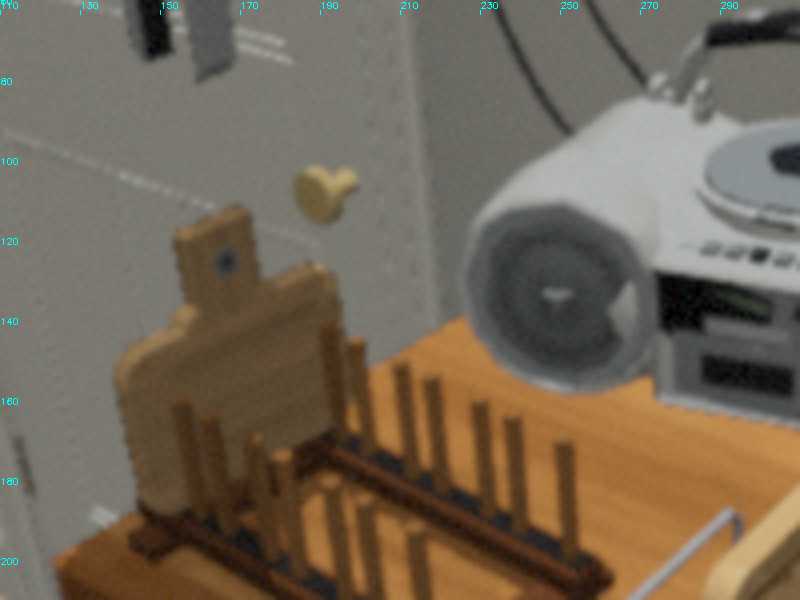

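The paddle stands upright in the leftmost slot between its dowels. Next is the large board.

Call:
jog_arm([
  [0,0,0,0,0,-3.9,4.0],
  [0,0,0,0,0,-3.9,4.0],
  [0.24,-3.8,0,0,0,0,4.0],
  [0.24,-3.8,0,0,0,0,4.0],
  [0.24,-3.8,0,0,0,0,4.0],
  [0.24,-3.8,0,0,0,0,4.0],
  [0.24,-3.8,0,0,0,0,4.0],
  [0.24,-3.8,0,0,0,0,4.0],
  [0.24,-3.8,0,0,0,0,4.0],
  [0.24,-3.8,0,0,0,0,4.0],
  [0.24,-3.8,0,0,0,0,4.0],
  [0.24,-3.7,0,0,0,0,4.0],
  [0,0,0,0,0,0,4.0],
  [0,0,0,0,0,0,4.0],
])

```text
clock: 11.85
eef_pos: [450.2, -26.0, 261.7]
eef_rot: [3.141, -0.001, -3.076]
wrist_force: [1.0, 0.8, 0.5]
finger_gap: 40.3
```

```bash
python3 to.py 451.3 -26.2 154 0.067; python3 - <<'E'
from cell import *;import cv2
c=camera("wrist");cv2.imwrite("pics/w4.png",c["image"][:,:,::-1])
E
```

```text
t 11.85 pos [450.2 -26.  261.7] rot [ 3.1412e+00 -1.2000e-03 -3.0759e+00] gap 40.3 F [1.  0.8 0.5]
j [-0.14  0.03  1.7   0.    1.41 -1.78]
shift now-frame cm [-0.12 -0.03 10.77] target-frame [-0.11 -0.03 10.77] turn deg [ 0.02 -0.07 -0.07]
```

View pics/w4.png

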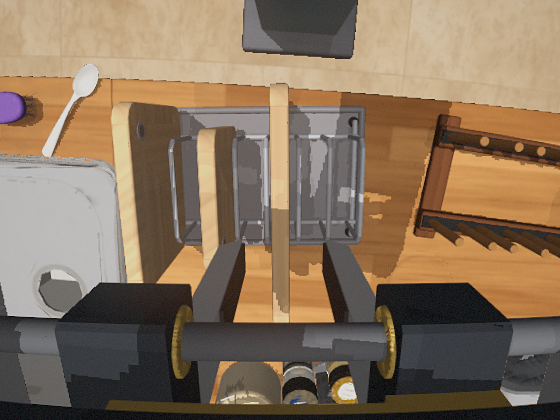

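The large board (column 281) is centred between the fingers.

Call:
jog_arm([
  [-0.1,0,2.7,0,0,0,4.0],
  [0,0,2.7,0,0,0,4.0],
  [0,0,2.7,0,0,0,4.0],
  [0,0,2.6,0,0,0,4.0],
  [0,0,0,0,0,0,4.0],
  [0,0,0,0,0,0,0.8],
  [0,0,0,0,0,0,0.8],
  [0,0,0,0,0,0,0.8],
  [0,0,0,0,0,0,0.8],
])

```text
clock: 13.02
eef_pos: [451.7, -26.5, 156.1]
eef_rot: [-3.141, 0.001, -3.076]
wrist_force: [0.5, -1.0, 4.4]
finger_gap: 13.9
```

Call:
jog_arm([
  [0,0,-1,0,0,0,0.8],
  [0,0,-2.5,0,0,0,0.8],
  [0,0,-3,0,0,0,0.8],
  [0,0,-3,0,0,0,0.8],
  [0,0,-2,0,0,0,0.8],
  [0,0,0,0,0,2.6,0.8],
  [0,0,0,0,0,2.6,0.8],
  [0,0,0,0,0,2.6,0.8],
  [0,0,0,0,0,0,0.8],
])

```text
clock: 14.15
eef_pos: [451.2, -26.2, 270.6]
eef_rot: [3.141, -0.0, 3.072]
wrist_force: [0.2, -0.0, -3.2]
finger_gap: 13.9
```

```bash
python3 to.py 444.9 293.4 265 -0.069
```

```text
t 14.15 pos [451.2 -26.2 270.6] rot [ 3.1415e+00 -4.0000e-04  3.0717e+00] gap 13.9 F [ 0.2 -0.  -3.2]
j [-0.14  0.03  1.68  0.    1.43 -1.64]
shift now-frame cm [ 2.86 31.84  0.57] target-frame [ 2.83 31.84  0.56] turn deg [ 0.01 -0.02 -0.05]
```

Call:
jog_arm([
  [0.24,1.5,0,0,0,0,0.8],
  [0.24,2.5,0,0,0,0,0.8],
  [0.24,3,0,0,0,0,0.8],
  [0.24,3,0,0,0,0,0.8],
  [0.24,3,0,0,0,0,0.8],
  [0.24,3,0,0,0,0,0.8],
  [0.24,3,0,0,0,0,0.8],
  [0.24,3,0,0,0,0,0.8],
  [0.24,3,0,0,0,0,0.8],
  [0.24,3,0,0,0,0,0.8],
  [0.24,2.3,0,0,0,0,0.8],
  [0.24,1.5,0,0,0,0,0.8],
  [0,0,0,0,0,0,0.8],
  [0,0,0,0,0,0,0.8],
])

```text
clock: 15.9
eef_pos: [444.9, 292.5, 270.5]
eef_rot: [-3.141, -0.0, 3.071]
wrist_force: [-1.0, -0.7, -3.7]
finger_gap: 13.5
```

```bash
python3 to.py 444.9 293.4 164 -0.069; python3 - <<'E'
from cell import *;import cv2
c=camera("wrist");cv2.imwrite("pics/w5.png",c["image"][:,:,::-1])
E
```

```text
t 15.9 pos [444.9 292.5 270.5] rot [-3.1414 -0.      3.0713] gap 13.5 F [-1.  -0.7 -3.7]
j [ 0.51  0.22  1.47 -0.    1.45 -0.99]
shift now-frame cm [1.000e-02 9.000e-02 1.065e+01] target-frame [1.000e-02 9.000e-02 1.065e+01] turn deg [-0.01 -0.   -0.07]
```

View pics/w5.png

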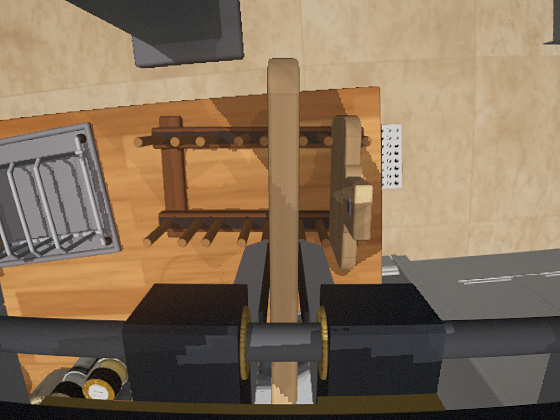

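Call:
jog_arm([
  [0,0.1,1.5,0,0,0,0.8],
  [0,0,2,0,0,0,0.8],
  [0,0,2,0,0,0,0.8],
  [0,0,2,0,0,0,0.8],
  [0,0,1.5,0,0,0,0.8],
  [0,0,1.1,0,0,0,0.8],
  [0,0,0.3,0,0,0,0.8],
  [0,0,0.1,0,0,0,0.8],
  [0,0,0.1,0,0,0,0.8],
  [0,0,0,0,0,0,0.8],
])

```text
clock: 17.2
eef_pos: [445.1, 294.0, 164.7]
eef_rot: [3.141, 0.0, 3.071]
wrist_force: [0.0, -0.4, -2.3]
finger_gap: 13.5
```

```bash
python3 to.py 444.9 293.4 164 -0.069
```

```text
t 17.2 pos [445.1 294.  164.7] rot [3.1414e+00 3.0000e-04 3.0714e+00] gap 13.5 F [ 0.  -0.4 -2.3]
j [ 0.52  0.3   1.62  0.    1.22 -0.99]
shift now-frame cm [ 0.02 -0.06  0.07] target-frame [ 0.02 -0.06  0.07] turn deg [ 0.01  0.02 -0.07]
```

Call:
jog_arm([
  [0,0,0.1,0,0,0,0.8],
  [0,0,0.1,0,0,0,0.8],
  [0,0,0,0,0,0,0.8],
])

```text
clock: 17.58
eef_pos: [445.3, 294.4, 164.1]
eef_rot: [3.14, 0.002, 3.072]
wrist_force: [-4.5, -0.4, 11.2]
finger_gap: 13.7
```

Call:
jog_arm([
  [0,0,0,0,0,0,2.2],
  [0,0,0,0,0,0,4.0],
  [0,0,0,0,0,0,4.0],
  [0,0,-2,0,0,0,4.0],
  [0,0,-3,0,0,0,4.0],
  [0,0,-3,0,0,0,4.0],
  [0,0,-2,0,0,0,4.0],
  [0,0,0,0,0,0,4.0],
])

```text
clock: 18.58
eef_pos: [445.4, 294.1, 263.4]
eef_rot: [3.14, 0.002, 3.071]
wrist_force: [-0.6, -0.6, -0.6]
finger_gap: 39.9
```

```bash
python3 to.py 449.7 -83 258 0.067; python3 - <<'E'
from cell import *;import cv2,pickle;from h import *
for n in ["wrist","scene"]:
    c=camera(n)
    if n=="scene": crop(c,110,60,200,150,4,"pics/scene6c.png")
    else: crop(c,60,30,350,240,2,"pics/wrist6.png")
E
```

```text
t 18.57 pos [445.4 294.1 263.4] rot [3.1403e+00 1.9000e-03 3.0714e+00] gap 39.9 F [-0.6 -0.6 -0.6]
j [ 0.52  0.22  1.48 -0.    1.44 -0.99]
shift now-frame cm [ -3.07 -37.59   0.5 ] target-frame [  2.1  -37.66   0.54] turn deg [ 0.06  0.12 -7.86]
```

View pics/wrist6.png

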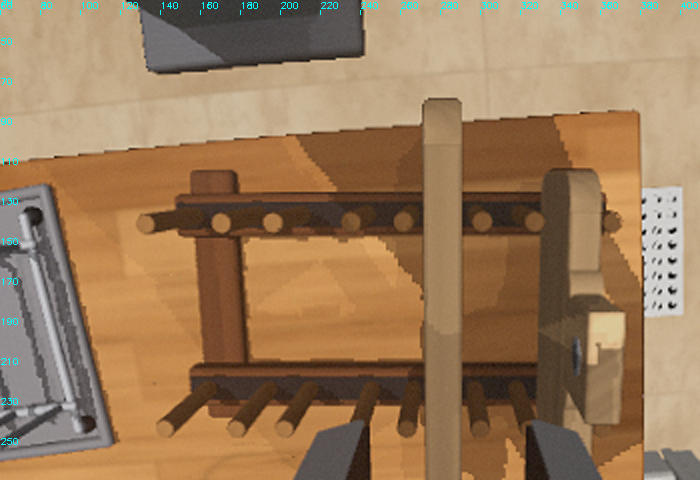

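View pics/scene6c.png

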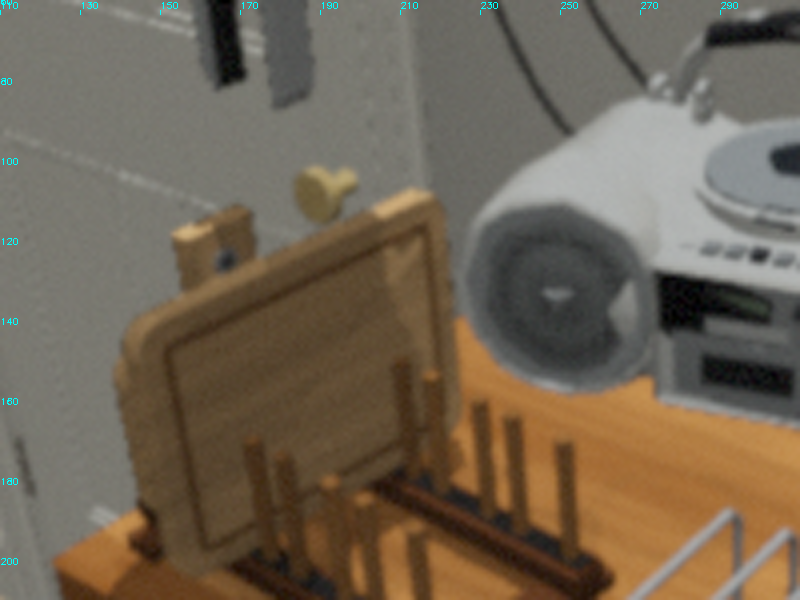

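The large board is seated in slot 2. Next is the small board.

Call:
jog_arm([
  [0,0,0,0,0,-3.9,4.0],
  [0,0,0,0,0,-3.9,4.0],
  [0.22,-3.8,0,0,0,0,4.0],
  [0.22,-3.8,0,0,0,0,4.0],
  [0.22,-3.8,0,0,0,0,4.0],
  [0.22,-3.8,0,0,0,0,4.0],
  [0.22,-3.8,0,0,0,0,4.0],
  [0.21,-3.8,0,0,0,0,4.0],
  [0.21,-3.8,0,0,0,0,4.0],
  [0.21,-3.8,0,0,0,0,4.0],
  [0.2,-3.8,0,0,0,0,4.0],
  [0.2,-3.5,0,0,0,0,4.0],
  [0,0,0,0,0,0,4.0],
  [0,0,0,0,0,0,4.0],
])

```text
clock: 20.42
eef_pos: [448.5, -83.2, 261.7]
eef_rot: [3.141, -0.001, -3.076]
wrist_force: [0.4, 0.3, -0.6]
finger_gap: 40.0
```

```bash
python3 to.py 449.7 -83 144 0.067; python3 - <<'E'
from cell import *;import cv2
c=camera("wrist");cv2.imwrite("pics/w7.png",c["image"][:,:,::-1])
E
```

```text
t 20.43 pos [448.5 -83.2 261.7] rot [ 3.1410e+00 -1.1000e-03 -3.0757e+00] gap 40.0 F [ 0.4  0.3 -0.6]
j [-0.26  0.05  1.68  0.    1.41 -1.9 ]
shift now-frame cm [-0.14  0.   11.77] target-frame [-1.300e-01  1.000e-02  1.177e+01] turn deg [ 0.03 -0.06 -0.07]
```

View pics/w7.png

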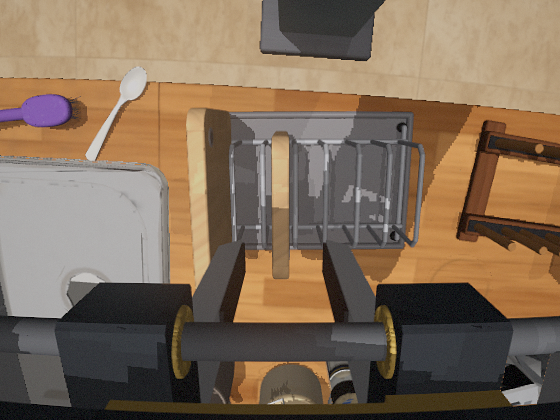

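The small board is centred at column 281 and the medium board is clear of the left finger.

Call:
jog_arm([
  [-0.1,0,2.9,0,0,0,4.0],
  [0,0,2.9,0,0,0,4.0],
  [0,0,2.9,0,0,0,4.0],
  [0,0,2.9,0,0,0,4.0],
  [0,0,0,0,0,0,4.0],
  [0,0,0,0,0,0,0.8],
  [0,0,0,0,0,0,0.8],
  [0,0,0,0,0,0,0.8],
  [0,0,0,0,0,0,0.8],
])

```text
clock: 21.6
eef_pos: [450.0, -83.7, 147.1]
eef_rot: [-3.141, 0.001, -3.076]
wrist_force: [-0.5, -0.6, 5.7]
finger_gap: 13.3
```

Call:
jog_arm([
  [0,0,-1,0,0,0,0.8],
  [0,0,-2.5,0,0,0,0.8],
  [0,0,-3,0,0,0,0.8],
  [0,0,-3,0,0,0,0.8],
  [0,0,-2,0,0,0,0.8],
  [0,0,0,0,0,2.6,0.8],
  [0,0,0,0,0,2.6,0.8],
  [0,0,0,0,0,2.6,0.8],
  [0,0,0,0,0,0,0.8],
])

```text
clock: 22.72
eef_pos: [449.5, -83.5, 261.8]
eef_rot: [3.141, -0.0, 3.072]
wrist_force: [-0.1, 0.2, -2.0]
finger_gap: 13.7
```

```bash
python3 to.py 440.7 233.6 260 -0.069
```

```text
t 22.73 pos [449.5 -83.5 261.8] rot [ 3.1415 -0.      3.0716] gap 13.7 F [-0.1  0.2 -2. ]
j [-0.26  0.05  1.68  0.    1.41 -1.76]
shift now-frame cm [ 3.1  31.57  0.18] target-frame [ 3.07 31.58  0.18] turn deg [ 0.01 -0.   -0.05]
```

Call:
jog_arm([
  [0.26,1.5,0,0,0,0,0.8],
  [0.26,2.5,0,0,0,0,0.8],
  [0.26,3,0,0,0,0,0.8],
  [0.26,3,0,0,0,0,0.8],
  [0.26,3,0,0,0,0,0.8],
  [0.26,3,0,0,0,0,0.8],
  [0.26,3,0,0,0,0,0.8],
  [0.26,3,0,0,0,0,0.8],
  [0.26,3,0,0,0,0,0.8],
  [0.26,3,0,0,0,0,0.8],
  [0.26,2.1,0,0,0,0,0.8],
  [0.24,1.5,0,0,0,0,0.8],
  [0,0,0,0,0,0,0.8],
  [0,0,0,0,0,0,0.8],
])

```text
clock: 24.48
eef_pos: [440.8, 233.4, 261.5]
eef_rot: [-3.141, -0.0, 3.071]
wrist_force: [-0.0, -1.0, -0.9]
finger_gap: 13.3
```

```bash
python3 to.py 440.7 233.6 155 -0.069; python3 - <<'E'
from cell import *;import cv2
c=camera("wrist");cv2.imwrite("pics/w8.png",c["image"][:,:,::-1])
E
```

```text
t 24.48 pos [440.8 233.4 261.5] rot [-3.1415e+00 -1.0000e-04  3.0713e+00] gap 13.3 F [-0.  -1.  -0.9]
j [ 0.41  0.14  1.58 -0.    1.42 -1.09]
shift now-frame cm [1.000e-02 2.000e-02 1.065e+01] target-frame [1.000e-02 2.000e-02 1.065e+01] turn deg [-0.01 -0.   -0.07]
```

View pics/w8.png

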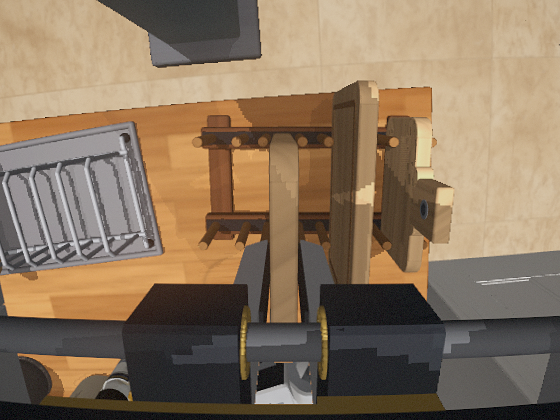

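Positions line up: the small board is in front of slot 3 (columns 270–298, between the dowels). Lowering.

Call:
jog_arm([
  [0,0,1.5,0,0,0,0.8],
  [0,0,2,0,0,0,0.8],
  [0,0,2,0,0,0,0.8],
  [0,0,2,0,0,0,0.8],
  [0,0,1.5,0,0,0,0.8],
  [0,0,1.1,0,0,0,0.8],
  [0,0,0.3,0,0,0,0.8],
  [0,0,0.1,0,0,0,0.8],
  [0,0,0.1,0,0,0,0.8],
  [0,0,0,0,0,0,0.8],
])

```text
clock: 25.78
eef_pos: [441.0, 233.9, 155.7]
eef_rot: [3.141, 0.0, 3.071]
wrist_force: [0.1, -0.3, -2.3]
finger_gap: 13.9
```

Call:
jog_arm([
  [0,0,0.1,0,0,0,0.8],
  [0,0,0,0,0,0,0.8],
])

```text
clock: 26.02
eef_pos: [441.0, 234.0, 155.2]
eef_rot: [3.141, 0.001, 3.071]
wrist_force: [-1.8, -0.6, 4.5]
finger_gap: 13.6
```

Contact, so I'll release and retreat.

Call:
jog_arm([
  [0,0,0,0,0,0,2.2],
  [0,0,0,0,0,0,4.0],
  [0,0,0,0,0,0,4.0],
  [0,0,-2,0,0,0,4.0],
  [0,0,-3,0,0,0,4.0],
  [0,0,-3,0,0,0,4.0],
  [0,0,-3,0,0,0,4.0],
  [0,0,0,0,0,0,4.0],
])

```text
clock: 27.02
eef_pos: [441.5, 234.1, 266.3]
eef_rot: [3.14, 0.003, 3.071]
wrist_force: [0.4, -0.1, -0.2]
finger_gap: 40.4
```

```bash
python3 to.py 451.9 -146.1 260 0.067; python3 - <<'E'
from cell import *;import cv2,pickle;from h import *
c=camera("scene");crop(c,110,60,200,150,4,"pics/scene9c.png")
E
```

```text
t 27.02 pos [441.5 234.1 266.3] rot [3.1399 0.0032 3.0715] gap 40.4 F [ 0.4 -0.1 -0.2]
j [ 0.41  0.14  1.57  0.    1.43 -1.09]
shift now-frame cm [ -3.7  -37.85   0.57] target-frame [  1.51 -38.     0.63] turn deg [ 0.08  0.19 -7.86]
```

View pics/scene9c.png

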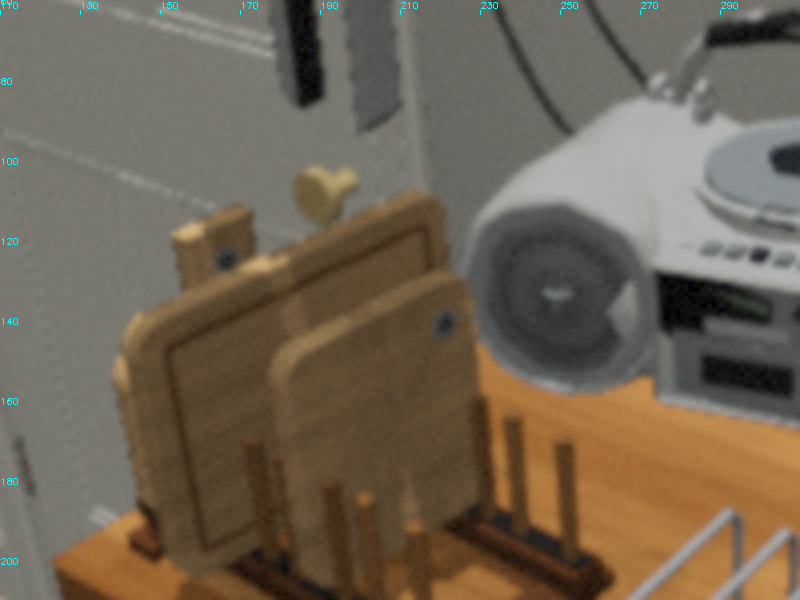

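The small board is seated in slot 3. Next is the medium board.

Call:
jog_arm([
  [0,0,0,0,0,-3.9,4.0],
  [0,0,0,0,0,-3.9,4.0],
  [0.15,-3.8,0,0,0,0,4.0],
  [0.15,-3.8,0,0,0,0,4.0],
  [0.15,-3.8,0,0,0,0,4.0],
  [0.15,-3.8,0,0,0,0,4.0],
  [0.15,-3.8,0,0,0,0,4.0],
  [0.15,-3.8,0,0,0,0,4.0],
  [0.15,-3.8,0,0,0,0,4.0],
  [0.15,-3.8,0,0,0,0,4.0],
  [0.15,-3.8,0,0,0,0,4.0],
  [0.1,-3.8,0,0,0,0,4.0],
  [0,0,0,0,0,0,4.0],
  [0,0,0,0,0,0,4.0],
])

```text
clock: 28.82
eef_pos: [451.2, -145.8, 263.6]
eef_rot: [3.141, -0.001, -3.076]
wrist_force: [-0.3, -0.6, -0.4]
finger_gap: 40.1
```

```bash
python3 to.py 451.9 -146.1 150 0.067; python3 - <<'E'
from cell import *;import cv2
c=camera("wrist");cv2.imwrite("pics/w10.png",c["image"][:,:,::-1])
E
```

```text
t 28.82 pos [ 451.2 -145.8  263.6] rot [ 3.1408e+00 -1.3000e-03 -3.0758e+00] gap 40.1 F [-0.3 -0.6 -0.4]
j [-0.39  0.09  1.64  0.    1.42 -2.03]
shift now-frame cm [-0.08 -0.04 11.36] target-frame [-0.07 -0.03 11.36] turn deg [ 0.04 -0.07 -0.07]
```

View pics/w10.png

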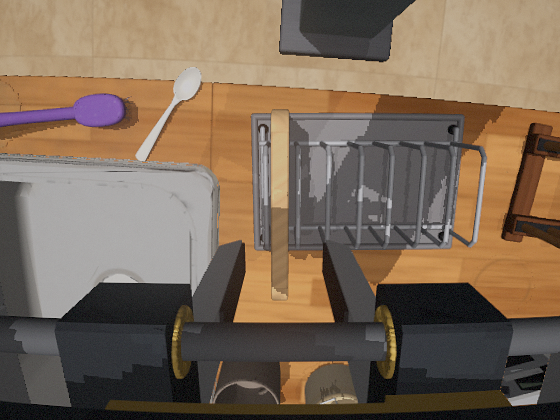

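The medium board is centred at column 281.

Call:
jog_arm([
  [-0.1,0,2.8,0,0,0,4.0],
  [0,0,2.8,0,0,0,4.0],
  [0,0,2.8,0,0,0,4.0],
  [0,0,2.8,0,0,0,4.0],
  [0,0,0,0,0,0,4.0],
  [0,0,0,0,0,0,0.8],
  [0,0,0,0,0,0,0.8],
  [0,0,0,0,0,0,0.8],
  [0,0,0,0,0,0,0.8],
])

```text
clock: 30.0
eef_pos: [452.8, -146.4, 153.1]
eef_rot: [-3.141, 0.001, -3.076]
wrist_force: [-0.4, -0.3, 4.5]
finger_gap: 13.7
```

Call:
jog_arm([
  [0,0,-1,0,0,0,0.8],
  [0,0,-2.5,0,0,0,0.8],
  [0,0,-3,0,0,0,0.8],
  [0,0,-3,0,0,0,0.8],
  [0,0,-2,0,0,0,0.8],
  [0,0,0,0,0,2.6,0.8],
  [0,0,0,0,0,2.6,0.8],
  [0,0,0,0,0,2.6,0.8],
  [0,0,0,0,0,0,0.8],
])

```text
clock: 31.12
eef_pos: [452.3, -146.2, 267.7]
eef_rot: [3.141, -0.0, 3.072]
wrist_force: [-0.1, -1.0, -0.6]
finger_gap: 13.7
```

```bash
python3 to.py 436.5 173.7 265 -0.069
```

```text
t 31.12 pos [ 452.3 -146.2  267.7] rot [ 3.1415e+00 -2.0000e-04  3.0717e+00] gap 13.7 F [-0.1 -1.  -0.6]
j [-0.39  0.09  1.63  0.    1.43 -1.89]
shift now-frame cm [ 3.81 31.8   0.28] target-frame [ 3.78 31.8   0.27] turn deg [ 0.01 -0.01 -0.05]
```

Call:
jog_arm([
  [0.32,1.5,0,0,0,0,0.8],
  [0.32,2.5,0,0,0,0,0.8],
  [0.32,3,0,0,0,0,0.8],
  [0.32,3,0,0,0,0,0.8],
  [0.32,3,0,0,0,0,0.8],
  [0.32,3,0,0,0,0,0.8],
  [0.32,3,0,0,0,0,0.8],
  [0.32,3,0,0,0,0,0.8],
  [0.32,3,0,0,0,0,0.8],
  [0.32,3,0,0,0,0,0.8],
  [0.32,2.3,0,0,0,0,0.8],
  [0.28,1.5,0,0,0,0,0.8],
  [0,0,0,0,0,0,0.8],
  [0,0,0,0,0,0,0.8],
])

```text
clock: 32.88
eef_pos: [436.8, 173.2, 267.5]
eef_rot: [-3.141, -0.0, 3.071]
wrist_force: [-0.0, -0.6, -1.0]
finger_gap: 13.8
```

```bash
python3 to.py 436.5 173.7 161 -0.069; python3 - <<'E'
from cell import *;import cv2
c=camera("wrist");cv2.imwrite("pics/w11.png",c["image"][:,:,::-1])
E
```

```text
t 32.88 pos [436.8 173.2 267.5] rot [-3.1415 -0.      3.0713] gap 13.8 F [-0.  -0.6 -1. ]
j [ 0.3   0.07  1.64 -0.    1.43 -1.2 ]
shift now-frame cm [ 0.03  0.05 10.65] target-frame [ 0.03  0.05 10.65] turn deg [-0.01 -0.   -0.07]
```

View pics/w11.png

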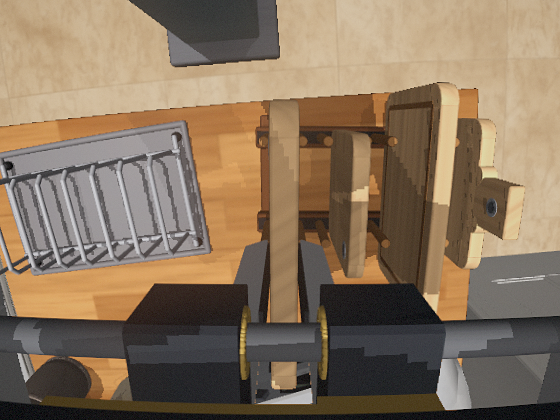

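The medium board is over slot 4, between the dowels at about columns 262 and 305. The other three boards are upright.

Call:
jog_arm([
  [0,0,1.5,0,0,0,0.8],
  [0,0,2,0,0,0,0.8],
  [0,0,2,0,0,0,0.8],
  [0,0,2,0,0,0,0.8],
  [0,0,1.5,0,0,0,0.8],
  [0,0,1.1,0,0,0,0.8],
  [0,0,0.3,0,0,0,0.8],
  [0,0,0.1,0,0,0,0.8],
  [0,0,0.1,0,0,0,0.8],
  [0,0,0,0,0,0,0.8],
])

```text
clock: 34.17
eef_pos: [436.9, 173.7, 161.7]
eef_rot: [3.141, 0.0, 3.071]
wrist_force: [0.5, 0.3, -1.3]
finger_gap: 13.7
```

Call:
jog_arm([
  [0,0,0.1,0,0,0,0.8],
  [0,0,0,0,0,0,0.8],
])

```text
clock: 34.42
eef_pos: [437.0, 173.8, 161.1]
eef_rot: [3.141, 0.001, 3.072]
wrist_force: [-1.6, 0.3, 5.5]
finger_gap: 13.6
```

Contact again. I'll release, then move up and away to the right to clear the view.

Call:
jog_arm([
  [0,0,0,0,0,0,2.2],
  [0,0,0,0,0,0,4.0],
  [0,0,0,0,0,0,4.0],
  [0,0,-2,0,0,0,4.0],
  [0,0,-3,0,0,0,4.0],
  [0,0,-3,0,0,0,4.0],
  [0,0,-3,0,0,0,4.0],
  [0,-3.5,0,0,0,0,4.0],
  [0,-3.8,0,0,0,0,4.0],
  [0,-3.8,0,0,0,0,4.0],
  [0,-3.8,0,0,0,0,4.0],
  [0,-3.8,0,0,0,0,4.0],
  [0,-3.8,0,0,0,0,4.0],
  [0,-3.8,0,0,0,0,4.0],
  [0,0,0,0,0,0,4.0],
  [0,0,0,0,0,0,4.0],
])

```text
clock: 36.42
eef_pos: [418.4, -88.4, 270.4]
eef_rot: [3.141, -0.0, 3.071]
wrist_force: [-0.2, 0.1, -0.3]
finger_gap: 40.2
```

```bash
python3 - <<'E'
from cell import *;import cv2,pickle;from h import *
c=camera("top");pickle.dump(c,open("top12.pkl","wb"));crop(c,140,150,150,120,5,"pics/t12.png")
s=camera("scene");crop(s,110,60,200,150,4,"pics/s12.png")
print(read_state()["eef_pos"])
E
```

```text
[418.49402162 -87.97342972 270.47713934]
```

View pics/t12.png

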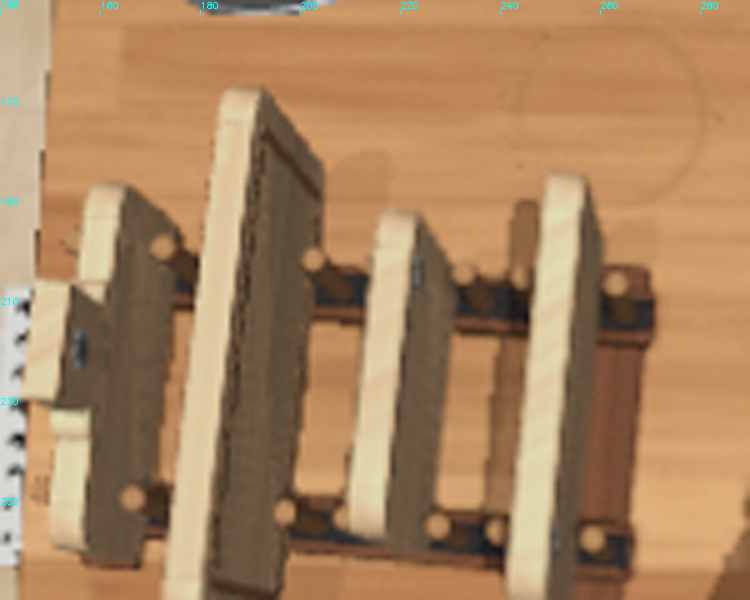

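View pics/s12.png

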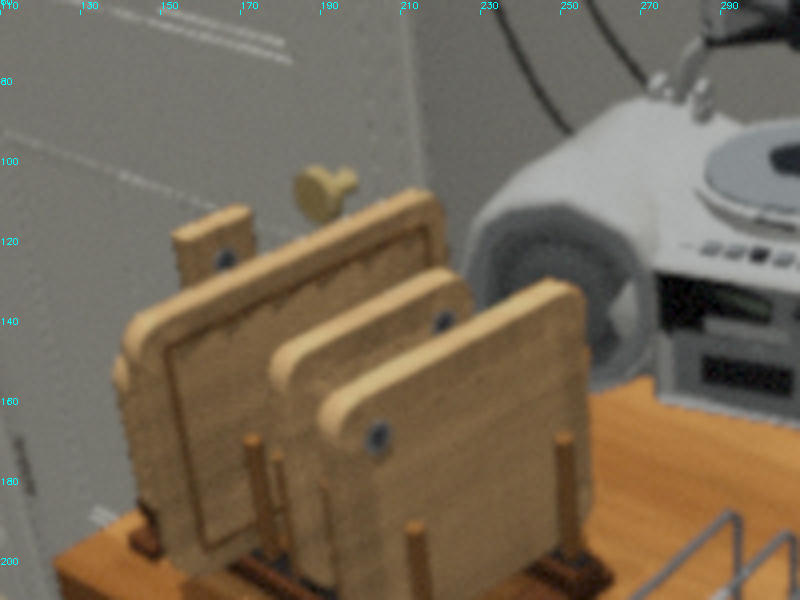

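```bash
python3 - <<'E'
import pickle;from h import *
c=pickle.load(open("top12.pkl","rb"));a=-.0694;R=np.array([[np.cos(a),-np.sin(a)],[np.sin(a),np.cos(a)]]);t=np.array([442.8,263.5])
B={"paddle":(180,[(40,282),(72,285),(25,398),(58,402)]),"large(y only)":(180,[(222,100),(262,100),(165,590),(205,590)]),
"small":(168,[(383,215),(417,215),(351,535),(387,535)]),"medium":(174,[(548,178),(584,178),(510,595),(548,595)])}
for k,(z,p) in B.items():
    w=back(c,(np.array(p)+.5)/5-.5+[140,150],z)[:,:2];m=(w-t)@R
    print(k,"mid",m.mean(0).round(1),"ends",((m[0]+m[1])/2).round(1),((m[2]+m[3])/2).round(1))
crop(c,140,230,150,60,5,"pics/t12b.png")
E
```

```text
paddle mid [-1.4 89. ] ends [19.9 89.1] [-22.7  89. ]
large(y only) mid [ 3.8 29.2] ends [92.9 29.4] [-85.3  29. ]
small mid [ -1.  -31.7] ends [ 57.5 -31. ] [-59.5 -32.3]
medium mid [ -0.5 -91.4] ends [ 75.  -90.8] [-75.9 -92. ]
```

View pics/t12b.png

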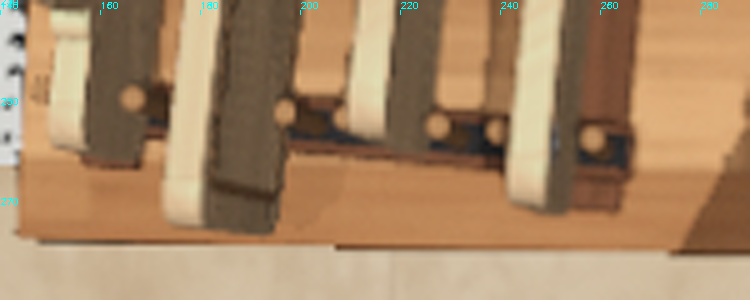

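All four boards are within 2 mm of their slot middles, upright and near x = 0, and the arm is clear. Handing in.

```bash
python3 - <<'E'
from cell import *
print(sign_off())
E
```

```text
the job is handed in; nothing more can be done
None
```

All four boards are in the wooden rack in their original order from left to right: paddle, large, small, medium. I handed the job in at about 36.5 s. I pinched each board by its top edge, lowered it until the wrist force showed contact with the rails (5–11 N), and let it go.

**Last checks:** In the final top image, measured in the rack frame:

| Board | y (mm) | Slot (mm) | x of middle (mm) |
|---|---|---|---|
| paddle | 89 | 90 | -1.4 |
| large | 29 | 30 | not measured |
| small | -32 | -30 | -1.0 |
| medium | -91 | -90 | -0.5 |

- **Large board, x:** I measured only its y, because my crop cut off its front end. I released it at x = 445 mm, which is the middle of the slot.
- **Height:** At contact the gripper heights put each lower edge within about 1 mm of the rail tops.
- **Upright and clear:** The final pictures show all four boards upright, and the gripper was well away from everything.

**Disagreement:** The scene camera showed the rack's dowels about 2 px off from the top and wrist cameras. That is within the stated calibration error. No check failed, and sign-off gave no verdict.

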